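Shut the flat's stop valve with the T-key

TASK

Shut off the flat's water: take the steel T-key out of its plywood holder, lower it gently down the grey sleeve in the white boxing, feel it fully home onto the square valve stem at the bottom, and turn the stem clockwise (seen from above) until it is fully shut, without forcing it. Let go and leave the key standing on the stem, and leave everything else in the cupboard where it is.

Things in the scene. Friction and masses are not known exactly. Their poses are not given: they have to be found in the camera images.
- key: Plain steel T-key, 183 mm long, 0.4 kg, upright in the holder at the start. Origin: centre of its square socket's open mouth (lowest face); z up along the 12 mm rod, x along the cross bar. Socket: 26.5 mm square outside, 30 mm tall, opening 14.5 mm square and 20 mm deep, sides parallel to x and y. Cross bar on top: 90 mm long (x), 14 mm wide (y), 16 mm high, centre 175 mm above the origin.
- key_bar (a point): Centre of the T-key's cross bar, on the rod's axis, 175 mm above the socket's mouth; grip the bar here across its 14 mm width.
- boxing: White boxing fixed on the shelf, 150 x 150 x 120 mm high, with an upright round grey sleeve of 54 mm bore in its middle. Origin: centre of its underside; z up. The brass stem at the sleeve's bottom is 12 mm square from 10 to 34 mm above this origin, then tapers to 9 mm square at 37 mm. A key resting on the stem has its mouth 34 to 37 mm above this origin, a key fully home 17 mm.
- mouth (a point): Centre of the sleeve's open top, 126 mm above the underside of the boxing. The valve stem far below stands NOT exactly on the sleeve's axis: up to 2.5 mm off along the boxing's x and up to 2.5 mm along its y, either way (not measured: feel for it).
- stem (a joint): How far the valve stem is turned (rad): grows clockwise seen from above, shut at its stop, 1.571; starts at 0.5 to 0.8. How its flats lie at a given value is NOT known (any yaw): find it by feel, twisting the key a little on the stem until it drops on; the square repeats every quarter turn. Takes about 0.15 N m to turn, stays where left, lags the key by up to 0.4 rad of play. At the stop use no more than 0.35 N m.
- holder: Fixed plywood block, 70 x 70 x 70 mm, with a 32 mm square hole 60 mm deep in its top in which the key stands. Origin: centre of its underside.
- can1: Lowest of a stack of three aluminium food cans, each 74 mm wide and 55 mm high. Origin: centre of its underside. Leave alone.
- can2: Middle can of the stack. Leave alone.
- can3: Top can of the stack. Leave alone.
- jar: Empty clear glass jam jar, 68 mm wide, 85 mm high. Origin: centre of its underside. Leave alone.
- opener: Blue plastic bottle opener lying flat, about 110 mm long, 10 mm high. Leave alone.
- crate: Red plastic crate, 210 x 150 x 100 mm, with six capped PET bottles reaching 157 mm high. Origin: centre of its underside. Leave alone.
- screwdriver: Screwdriver lying on the shelf. Leave alone.
There are look-alikes about, which are no part of the job. Of the things that look like the key, the smallest one is meant.

How it is judged (in metres and radians):
On the way, in this order (a step that is already met when the one before it is completed fails the run):
1. the key is lifted clear of its holder (horizontal distance between key and holder above 0.06 m and angle between key's own z axis and vertical below 0.3 rad), for 0.1 s.
2. the key is home on the stem, not yet turned to shut (z of key in the frame of boxing below 0.024 m and horizontal distance between key and mouth below 0.012 m and value of joint stem below 1.3 rad), for 0.2 s.
At the end, for the whole second after the job is handed in: The stem is shut (joint above 1.45 rad of 1.571), the key stands on it at rest and released: its mouth less than 24 mm above the underside of the boxing, within 12 mm of the sleeve's axis, tilted less than 0.3 rad (z of key in the frame of boxing below 0.024 m and horizontal distance between key and mouth below 0.012 m and value of joint stem above 1.45 rad and linear speed of key below 0.02 m/s and angle between key's own z axis and vertical below 0.3 rad and contact force between the fingers and key below 0.1 N); the robot touches nothing.
It fails at once if the key is pressed or forced on the stem with more than 60 N of contact force (all contacts added up) (contact force between key and stem above 60 N).
It fails at once if the key is jammed against the boxing or sleeve with more than 25 N (contact force between key and boxing above 25 N).
It fails at once if the gripper or arm pushes on the boxing with more than 15 N (contact force between any of the arm, the fingers and boxing above 15 N).
It fails at once if another object is moved by more than 30 mm (distance of any of can1, can2, can3, jar, opener, crate, screwdriver from where it was at the start of the episode above 0.03 m).
It also fails if it takes over 72 s, if anything falls off the work surface, if the arm or the gripper's body presses on something with over 40 N, if the wrist force passes 120 N, or if a joint passes its speed limit or range.

ROBOT

A 6-joint arm with a two-finger parallel gripper is mounted at the origin on the work surface. World frame = base frame: x ahead of the robot, y to its left, z up, the work surface at z = 0. Lengths are in mm, angles in rad, forces in N, time in s.
With the tool pointing down it reaches from about 375 to 900 mm from the base axis. Payload 3.1 kg.
Tool frame: the origin (TCP) lies at the very end of the fingers, on their centre line; the grasp point (between the pads) lies tcp_to_grasp behind it (tcp_to_grasp is the distance from the TCP to the grasp point, in mm); z points along the fingers, x is the direction in which the jaws open and shut, and the axes are right-handed (so a half turn about z gives the same grasp; the last joint's range is limited). The gripper opens to 87 mm and grips with 3 to 60 N. Pads are 19 mm wide; open, the fingers measure 117 mm over their backs; the gripper's body (75 mm by 190 mm) begins 51 mm behind the grasp point.
Start: joints at [-1.397, 0.527, 1.433, -0, 1.181, -0.178], TCP at [215.389, -586.689, 198.748] pointing down, gripper open.
Joint ranges: [-3.08, 3.08], [-0.75, 2.2], [0.22, 2.44], [-1.43, 4.57], [0, 2.65], [-2.85, 2.85]. Speed limits (rad/s): [2.79, 2.79, 3.14, 3.14, 3.14, 3.14].

INTERFACE

Orientations are given as a unit quaternion [x, y, z, w].
In Python, from bench import get_obs, snapshot, calibration, finish_job, tcp_to_grasp gives the robot as it stands.
- The arm moves only by the tool servo_tool, never from a script. Its argument "steps" is a list of rows, each an object of numbers: "x", "y", "z": the shift along the tool's x, y, z in cm; "rx", "ry", "rz": the turn, a rotation vector about the tool's x, y, z in degrees. In form: [{"x": .., "y": .., "z": .., "rx": .., "ry": .., "rz": ..}, ...]. A call has 1 to 8 rows; each row is the pose to reach, as a shift and turn from the pose commanded when the call began, along the tool's axes at that moment; what a row does not reach only later rows make up. A row lasts 1/10 s, in which the tool goes at most 50 mm and 8.59 degrees, less where a joint would pass 70% of its speed; a pose out of reach is approached as far as the arm can. A call with a gripper value outside its range is refused whole. "claw" is the finger opening in cm, from 0 to 8.7, set as the call begins (left out, the last holds). The fingers move at their own pace and stop on an object; "newtons" is the grip in N (left out, the last holds). Time passes only in rows, so rows that repeat a pose let the fingers close. It gives the time, the measured TCP pose, the force and the opening at its end, in the units of the state.
- get_obs(): the state, without advancing time (a new reading comes with each control period).
- snapshot(name): name is "scene" or "top" or "wrist"; returns the picture (420x560x3 uint8, red, green, blue); there is no depth.
- calibration(name): a dict with "fx", "fy", "cx", "cy" (pixels), "rvec" (rotation vector, rad) and "tvec" (3), from world to camera coordinates, as OpenCV has them; the wrist camera has in their place "mount" (4x4, takes a point from camera to tool coordinates, whose origin is the TCP and whose axes are the tool frame's). Camera axes: x right, y down, z forward; pixel columns grow to the right and rows downward; lengths in mm; the calibration is good to about 2 mm. A picture is of the moment at which its call begins: read the wrist's pose just before it. calibration takes no time and is no camera call.
- finish_job(): hands the job in, once; it reports no verdict.
The state is a dict: "t": time; "joint_positions": joint angles; "joint_velocities": joint speeds; "tau": joint torques, N m; "eef_pos": TCP position; "tcp_rot": TCP orientation; "wrist_force": force on the tool from outside, world axes, zero at the start; "wrist_torque": the same for the moment, N m; "finger_gap": finger opening in mm.
Only numpy, scipy, OpenCV 4.12 (cv2) and the standard library are available. Lean on these libraries where they do the work, as an engineer would, in place of code of your own. Each camera call takes 0.05 s, during which the arm holds its last target. There are 200 camera calls.

## Working session

There is one attempt and no reset: what is moved stays moved. The work goes in short steps, Python scripts to look and compute and a tool call to move; the robot and the scene stay as the last step left them, time stands still between calls to the robot, and variables do not carry over. Pictures are saved under pics/ and viewed, about 8 in all and at most 12, crops included, and the job is handed in when it is done.

Besides the shell and the picture viewer there is one more tool, called as name(argument=value, ...), one argument or row to a line, values as JSON. servo_tool: Moves the arm, as the interface text tells. Its arguments: {"type":"object","properties":{"steps":{"type":"array"},"claw":{"type":"number"},"newtons":{"type":"number"}},"required":["steps"]}

```bash
mkdir -p pics; ls; python3 - <<'E'
from bench import *
import cv2, numpy as np
o=get_obs();print(o); print(tcp_to_grasp)
for n in("scene","top","wrist"):
    im=snapshot(n); cv2.imwrite(f"pics/{n}0.png",im[:,:,::-1]); print(n,calibration(n))
a=[cv2.imread(f"pics/{n}0.png") for n in("scene","top")]
E
```

```text
pics
{'t': 0.0, 'joint_positions': array([-1.39753169e+00,  5.28441885e-01,  1.43395433e+00, -4.57131469e-05,
        1.18139903e+00, -1.78515098e-01]), 'joint_velocities': array([ 0.00123791,  0.0011846 , -0.00231075, -0.00032478,  0.00019897,
       -0.00032568]), 'tau': array([-6.10675725e-04, -4.40043318e+01, -1.76591170e+01,  6.31235749e-02,
        5.82262699e-02, -1.49831048e-04]), 'eef_pos': array([ 215.2182286 , -585.90666589,  197.77007927]), 'tcp_rot': array([ 8.19934083e-01, -5.72456886e-01, -7.91672770e-04, -7.65870888e-04]), 'wrist_force': array([-0.18230125, -0.09531668, -0.95095511]), 'wrist_torque': array([-0.00307458,  0.01659988,  0.04049608]), 'finger_gap': 86.967151816441}
18.700000000000003
scene {'fx': 510.75505060691995, 'fy': 510.75505060691995, 'cx': 280.83813313992465, 'cy': 219.27819436488522, 'rvec': array([ 1.03516874,  2.31872979, -1.17845181]), 'tvec': array([ 361.94614026, -137.5270492 , 1630.06192822])}
top {'fx': 534.8458930734497, 'fy': 534.8458930734497, 'cx': 282.2699911136938, 'cy': 210.13900118685936, 'rvec': array([ 2.16632262, -2.19255158,  0.08241238]), 'tvec': array([  23.36615106,  569.54888365, 1719.3230226 ])}
wrist {'fx': 302.17351935563937, 'fy': 302.17351935563937, 'cx': 279.30176638570833, 'cy': 209.630361602874, 'mount': array([[ 9.99999729e-01,  4.41788116e-04, -5.88117405e-04,
        -5.63280833e-01],
       [-2.83844416e-04,  9.69381818e-01,  2.45558160e-01,
        -6.75410860e+01],
       [ 6.78594996e-04, -2.45557926e-01,  9.69381681e-01,
        -1.85731499e+02],
       [ 0.00000000e+00,  0.00000000e+00,  0.00000000e+00,
         1.00000000e+00]])}
```

View pics/scene0.png

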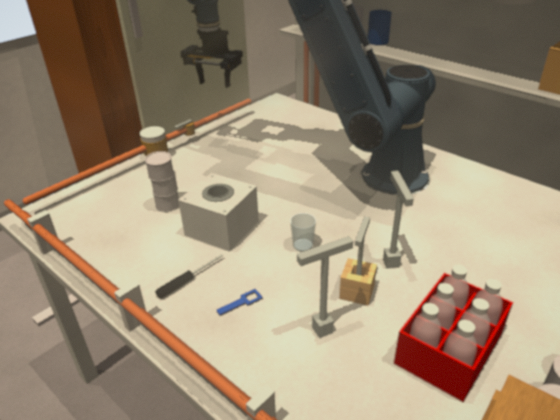

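View pics/top0.png

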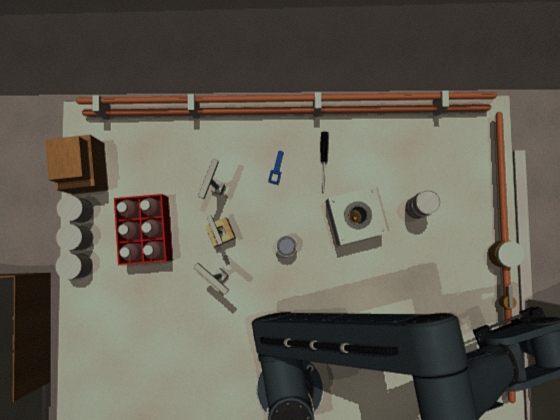

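The scene view shows the holder key at about (362,240), between two taller look-alikes. The top view shows the holder near (222,232) and the sleeve near (357,215). I'll enlarge both.

```bash
cat > h.py <<'E'
import numpy as np, cv2
from scipy.spatial.transform import Rotation as R
from bench import *
def ray(n,u,v,obs=None):
    c=calibration(n); d=np.array([(u-c['cx'])/c['fx'],(v-c['cy'])/c['fy'],1.])
    if n=='wrist':
        M=c['mount'];T=R.from_quat(obs['tcp_rot']).as_matrix()
        return T@M[:3,3]+obs['eef_pos'], T@M[:3,:3]@d
    Rm=cv2.Rodrigues(c['rvec'])[0]; return -Rm.T@c['tvec'], Rm.T@d
def onz(n,u,v,z,obs=None):
    o,d=ray(n,u,v,obs); return o+d*(z-o[2])/d[2]
E
python3 - <<'E'
from h import *
s=cv2.imread('pics/scene0.png');t=cv2.imread('pics/top0.png')
A=cv2.resize(t[200:265,185:255],(400,371),interpolation=cv2.INTER_CUBIC)
B=cv2.resize(t[175:255,315:401],(400,371),interpolation=cv2.INTER_CUBIC)
cv2.imwrite('pics/crop.png',np.hstack([A,B]))
print('holder',onz('top',221,232,70),'sleeve',onz('top',357,215,126),'bar',onz('top',212,231,193))
E
```

```text
holder [499.12207095 210.72996001  70.        ] sleeve [ 543.89783035 -212.18925145  126.        ] bar [497.50372729 222.5827928  193.        ]
```

View pics/crop.png

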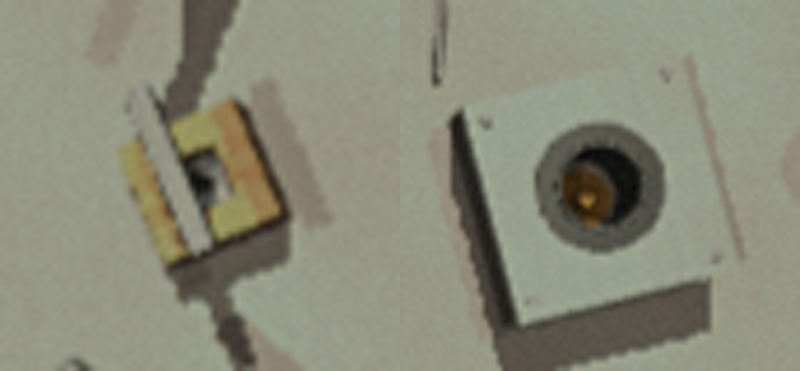

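```bash
cat >> h.py <<'E'
def yaw(o): 
    x=R.from_quat(o['tcp_rot']).as_matrix()[:,0]; return np.arctan2(x[1],x[0])
def go(p,yw=None,o=None):
    "shift (cm) in tool axes and rz (deg) to reach world p with tool-x yaw"
    o=o or get_obs(); T=R.from_quat(o['tcp_rot']).as_matrix()
    d=T.T@(np.array(p)-o['eef_pos'])/10
    r=0 if yw is None else -np.degrees(yw-yaw(o))
    print('t',round(o['t'],2),'shift cm',d.round(2),'rz',round(r,1),'yaw',round(yaw(o),3),'q',o['joint_positions'].round(2)); return d
E
python3 - <<'E'
from h import *
a=onz('top',208.3,217.5,193);b=onz('top',220.5,243.4,193)
print(a,b,(a+b)/2,np.linalg.norm(a-b),'bar yaw',np.arctan2(*(a-b)[1::-1]))
print('mouth',onz('top',358,215.3,126))
B=[onz('top',315+(x-400)/4.651,175+y/4.64,120)[:2] for x,y in((465,108),(690,58),(518,325),(712,280))]
print(B,np.mean(B,0))
go([490,-200,300],0.5)
for n in (0,):
  print(ray('wrist',280,210,get_obs()))
E
```

```text
[537.26668485 233.38877279 193.        ] [460.94362411 197.77276597 193.        ] [499.10515448 215.58076938 193.        ] 84.22416246107313 bar yaw 0.43661186533038476
mouth [ 542.94104891 -215.22504027  126.        ]
[array([ 596.95139656, -127.9760019 ]), array([ 628.49217217, -277.64706816]), array([ 452.8843048 , -160.10036256]), array([ 480.97623885, -288.29596577])] [ 539.82602809 -213.5048496 ]
t 0.15 shift cm [-26.8  -39.1  -10.15] rz -98.5 yaw -1.219 q [-1.4   0.53  1.43 -0.    1.18 -0.18]
(array([ 278.54657419, -562.62607058,  383.77101802]), array([-0.23130984, -0.08514605, -0.96915053]))
```

```bash
python3 - <<'E'
from h import *
def tri(p,q):
    o1,d1=ray('scene',*p);o2,d2=ray('top',*q)
    s=np.linalg.lstsq(np.c_[d1,-d2],o2-o1,rcond=None)[0]; return o1+s[0]*d1,o2+s[1]*d2
print(tri((326,250),(209,178)),tri((401,187),(212,278)),tri((364,232),(214.4,230.4)))
go([482,-243,200],-1.134)
E
```

```text
(array([646.29703389, 228.87144695, 231.38310143]), array([648.69254359, 225.83310468, 231.29596246])) (array([361.49892339, 219.18969163, 231.33448495]), array([362.49245842, 217.64976561, 231.08122965])) (array([498.63525104, 218.33369722, 182.45638198]), array([499.63314996, 216.93816989, 182.31708283]))
t 0.15 shift cm [-23.02 -36.86  -0.15] rz -4.9 yaw -1.219 q [-1.4   0.53  1.43 -0.    1.18 -0.18]
```

servo_tool(
  steps=[
    {"z": -5},
    {"x": -3.5,"y": -5,"z": -9,"rz": -5},
    {"x": -6,"y": -9,"z": -9,"rz": -5},
    {"x": -8.5,"y": -13,"z": -9,"rz": -5},
    {"x": -11,"y": -17,"z": -9,"rz": -5},
    {"x": -13.5,"y": -21.5,"z": -9,"rz": -5},
    {"x": -16,"y": -25.5,"z": -9,"rz": -5},
    {"x": -18.5,"y": -29.5,"z": -9,"rz": -5},
  ],
)

```text
invalid input
```

```bash
python3 - <<'E'
from h import *
go([482,-243,200],-1.134); print(get_obs()['eef_pos'])
E
```

```text
t 0.15 shift cm [-23.02 -36.86  -0.15] rz -4.9 yaw -1.219 q [-1.4   0.53  1.43 -0.    1.18 -0.18]
[ 215.28395947 -586.14177235  198.02075924]
```

servo_tool(
  steps=[
    {"x": 0,"y": 0,"z": -5,"rx": 0,"ry": 0,"rz": 0},
    {"x": -3,"y": -4,"z": -8,"rx": 0,"ry": 0,"rz": -5},
    {"x": -5,"y": -8,"z": -9,"rx": 0,"ry": 0,"rz": -5},
    {"x": -7.5,"y": -12,"z": -9,"rx": 0,"ry": 0,"rz": -5},
    {"x": -10,"y": -16,"z": -9,"rx": 0,"ry": 0,"rz": -5},
    {"x": -12.5,"y": -20,"z": -9,"rx": 0,"ry": 0,"rz": -5},
    {"x": -15,"y": -24,"z": -9,"rx": 0,"ry": 0,"rz": -5},
    {"x": -17.5,"y": -28,"z": -9,"rx": 0,"ry": 0,"rz": -5},
  ],
)

```text
t: 0.95
eef_pos: [418.7, -324.1, 288.6]
tcp_rot: [0.844, -0.536, -0.0, -0.0]
wrist_force: [-0.1, -0.3, 0.9]
finger_gap: 86.9
```

```bash
python3 - <<'E'
from h import *
go([482,-243,200],-1.134); print(get_obs()['eef_pos'])
E
```

```text
t 0.95 shift cm [-4.65 -9.18  8.86] rz 0.1 yaw -1.132 q [-0.87  0.3   1.55  0.    1.29  0.26]
[ 418.67124078 -324.0931848   288.6384706 ]
```

servo_tool(
  steps=[
    {"x": -2,"y": -4,"z": 1,"rx": 0,"ry": 0,"rz": 0},
    {"x": -4,"y": -8,"z": 4,"rx": 0,"ry": 0,"rz": 0},
    {"x": -4.6,"y": -9.2,"z": 8,"rx": 0,"ry": 0,"rz": 0},
    {"x": -4.6,"y": -9.2,"z": 8.8,"rx": 0,"ry": 0,"rz": 0},
    {"x": -4.6,"y": -9.2,"z": 8.8,"rx": 0,"ry": 0,"rz": 0},
  ],
)

```text
t: 1.45
eef_pos: [480.6, -244.4, 199.2]
tcp_rot: [0.844, -0.536, -0.002, 0.0]
wrist_force: [-0.5, -0.7, 0.9]
finger_gap: 87.1
```

```bash
python3 - <<'E'
from h import *
o=get_obs();np.save('o1.npy',o,allow_pickle=True)
im=snapshot('wrist')[:,:,::-1];cv2.imwrite('pics/w1.png',im)
M=calibration('wrist')['mount'];T=R.from_quat(o['tcp_rot']).as_matrix();c=calibration('wrist')
p=M[:3,:3].T@(T.T@(np.array([543,-215,126])-o['eef_pos'])-M[:3,3]);u=int(c['fx']*p[0]/p[2]+c['cx']);v=int(c['fy']*p[1]/p[2]+c['cy'])
print(u,v,o['eef_pos'],T.round(4))
u0,v0=max(u-50,0),max(v-50,0)
cr=im[v0:v0+100,u0:u0+100];print(u0,v0)
cr=cv2.convertScaleAbs(cr,alpha=1.6)
cv2.imwrite('pics/w1c.png',cv2.resize(cr,(600,600),interpolation=cv2.INTER_CUBIC))
E
```

```text
280 131 [ 480.56606032 -244.36534446  199.20978379] [[ 0.4261 -0.9047 -0.0038]
 [-0.9047 -0.4261  0.0024]
 [-0.0038  0.0024 -1.    ]]
230 81
```

View pics/w1c.png

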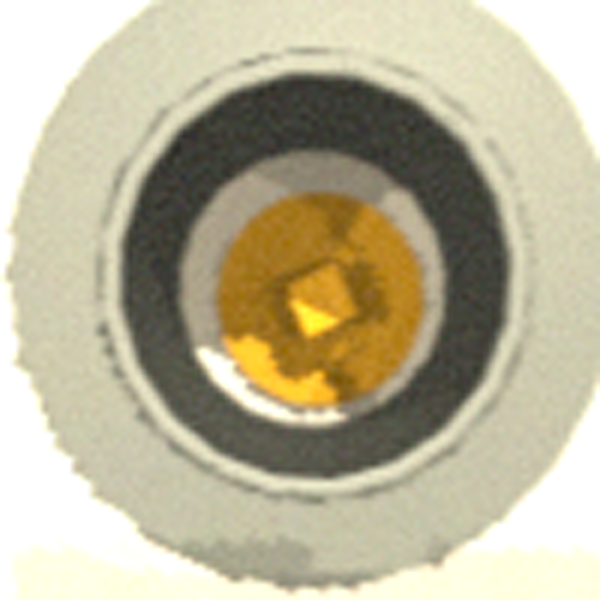

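```bash
python3 - <<'E'
from h import *
o=np.load('o1.npy',allow_pickle=True).item()
f=lambda x,y,z:onz('wrist',230+x/6,81+y/6,z,o)
print('mouth',f(312,272,126))
C=[f(287,297,35),f(340,265,35),f(357,308,35),f(308,336,35)]
print('stem',np.mean(C,0))
for i in range(4):
    d=C[(i+1)%4]-C[i];print(np.hypot(*d[:2]),np.degrees(np.arctan2(d[1],d[0]))%90)
print('bottom ring',f(312,288,10))
go([499,216,330],-1.134)
E
```

```text
mouth [ 547.00171032 -214.49582076  126.        ]
stem [ 544.74920339 -218.2608915    35.        ]
11.412051569445238 55.503374483803725
8.385692497169629 47.840317158399955
10.468590777153695 54.319179362706365
8.096290692193502 54.28245048157835
bottom ring [ 546.36879451 -215.34369757   10.        ]
t 1.5 shift cm [-41.06 -21.2  -12.92] rz 0.1 yaw -1.132 q [-0.68  0.41  1.64 -0.    1.09  0.45]
```

servo_tool(
  steps=[
    {"x": 0,"y": 0,"z": -5,"rx": 0,"ry": 0,"rz": 0},
    {"x": -4,"y": -2,"z": -8,"rx": 0,"ry": 0,"rz": 0},
    {"x": -8,"y": -4,"z": -9,"rx": 0,"ry": 0,"rz": 0},
    {"x": -12,"y": -6,"z": -9,"rx": 0,"ry": 0,"rz": 0},
    {"x": -16,"y": -8,"z": -9,"rx": 0,"ry": 0,"rz": 0},
    {"x": -20,"y": -10,"z": -9,"rx": 0,"ry": 0,"rz": 0},
    {"x": -24,"y": -12,"z": -9,"rx": 0,"ry": 0,"rz": 0},
    {"x": -28,"y": -14,"z": -9,"rx": 0,"ry": 0,"rz": 0},
  ],
)

```text
t: 2.3
eef_pos: [490.6, 67.8, 293.4]
tcp_rot: [0.843, -0.537, 0.003, -0.001]
wrist_force: [0.2, -0.2, 0.3]
finger_gap: 87.0
```

servo_tool(
  steps=[
    {"x": -4,"y": -2,"z": 0,"rx": 0,"ry": 0,"rz": 0},
    {"x": -8,"y": -4,"z": 0,"rx": 0,"ry": 0,"rz": 0},
    {"x": -12,"y": -6,"z": 1,"rx": 0,"ry": 0,"rz": 0},
    {"x": -13,"y": -7,"z": 3,"rx": 0,"ry": 0,"rz": 0},
    {"x": -13,"y": -7,"z": 4,"rx": 0,"ry": 0,"rz": 0},
    {"x": -13,"y": -7,"z": 4,"rx": 0,"ry": 0,"rz": 0},
  ],
)

```text
t: 2.9
eef_pos: [497.2, 213.7, 250.6]
tcp_rot: [0.844, -0.537, -0.0, 0.001]
wrist_force: [-0.4, 0.2, 0.4]
finger_gap: 87.0
```

```bash
python3 - <<'E'
from h import *
o=get_obs();np.save('o2.npy',o,allow_pickle=True)
im=snapshot('wrist')[:,:,::-1];cv2.imwrite('pics/w2.png',im)
go([499,216,250],-1.134,o);print(o['eef_pos'])
E
```

```text
t 2.9 shift cm [-0.13 -0.26  0.06] rz 0.1 yaw -1.133 q [ 0.2   0.36  1.58 -0.    1.21  1.33]
[497.21909351 213.73348324 250.56611216]
```

View pics/w2.png

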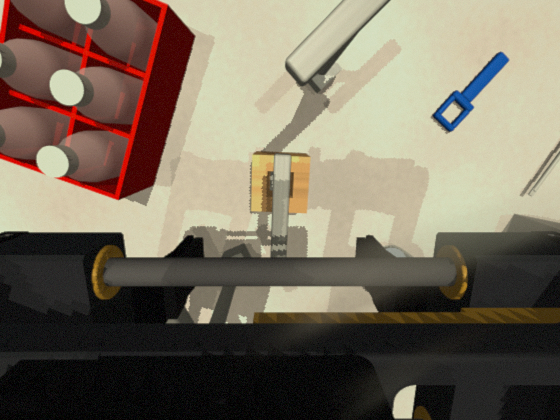

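```bash
python3 - <<'E'
from h import *
o=np.load('o2.npy',allow_pickle=True).item()
e=onz('wrist',282.5,152,193,o);m=onz('wrist',281,240,193,o)
d=(m-e)/np.linalg.norm(m-e);c=e+45*d
print(e,m,c,'bar yaw',np.arctan2(-d[1],-d[0]))
go([c[0],c[1],250],None,o)
E
```

```text
[546.00281605 234.48213618 193.        ] [478.69818833 204.13455431 193.        ] [504.98015909 215.98506573 193.        ] bar yaw 0.4236011915542054
t 2.9 shift cm [ 0.13 -0.8   0.06] rz 0 yaw -1.133 q [ 0.2   0.36  1.58 -0.    1.21  1.33]
```

servo_tool(
  steps=[
    {"x": 0.1,"y": -0.7,"z": 0,"rx": 0,"ry": 0,"rz": 0.5},
    {"x": 0.1,"y": -0.7,"z": 2,"rx": 0,"ry": 0,"rz": 0.5},
    {"x": 0.1,"y": -0.7,"z": 4,"rx": 0,"ry": 0,"rz": 0.5},
    {"x": 0.1,"y": -0.7,"z": 6,"rx": 0,"ry": 0,"rz": 0.5},
    {"x": 0.1,"y": -0.7,"z": 8,"rx": 0,"ry": 0,"rz": 0.5},
    {"x": 0.1,"y": -0.7,"z": 8.4,"rx": 0,"ry": 0,"rz": 0.5},
    {"x": 0.1,"y": -0.7,"z": 8.4,"rx": 0,"ry": 0,"rz": 0.5},
  ],
)

```text
t: 3.65
eef_pos: [505.0, 216.5, 167.1]
tcp_rot: [0.841, -0.541, 0.0, -0.0]
wrist_force: [0.3, -0.9, -1.3]
finger_gap: 87.1
```

servo_tool(
  steps=[
    {"x": 0,"y": 0,"z": 0,"rx": 0,"ry": 0,"rz": 0},
    {"x": 0,"y": 0,"z": 0,"rx": 0,"ry": 0,"rz": 0},
    {"x": 0,"y": 0,"z": 0,"rx": 0,"ry": 0,"rz": 0},
    {"x": 0,"y": 0,"z": 0,"rx": 0,"ry": 0,"rz": 0},
    {"x": 0,"y": 0,"z": 0,"rx": 0,"ry": 0,"rz": 0},
    {"x": 0,"y": 0,"z": 0,"rx": 0,"ry": 0,"rz": 0},
    {"x": 0,"y": 0,"z": 0,"rx": 0,"ry": 0,"rz": 0},
    {"x": 0,"y": 0,"z": 0,"rx": 0,"ry": 0,"rz": 0},
  ],
  claw=0,
  newtons=40,
)

```text
t: 4.45
eef_pos: [504.2, 217.3, 166.7]
tcp_rot: [0.842, -0.54, -0.0, 0.0]
wrist_force: [-0.4, -0.0, 0.7]
finger_gap: 30.7
```

servo_tool(
  steps=[
    {"x": 0,"y": 0,"z": 0,"rx": 0,"ry": 0,"rz": 0},
    {"x": 0,"y": 0,"z": 0,"rx": 0,"ry": 0,"rz": 0},
    {"x": 0,"y": 0,"z": 0,"rx": 0,"ry": 0,"rz": 0},
    {"x": 0,"y": 0,"z": 0,"rx": 0,"ry": 0,"rz": 0},
    {"x": 0,"y": 0,"z": 0,"rx": 0,"ry": 0,"rz": 0},
  ],
)

```text
t: 4.95
eef_pos: [504.2, 217.2, 166.7]
tcp_rot: [0.842, -0.54, 0.0, 0.0]
wrist_force: [0.6, -0.5, -0.6]
finger_gap: 12.6
```

servo_tool(
  steps=[
    {"x": 0,"y": 0,"z": -1,"rx": 0,"ry": 0,"rz": 0},
    {"x": 0,"y": 0,"z": -3,"rx": 0,"ry": 0,"rz": 0},
    {"x": 0,"y": 0,"z": -5,"rx": 0,"ry": 0,"rz": 0},
    {"x": 0,"y": 0,"z": -8,"rx": 0,"ry": 0,"rz": 0},
    {"x": 0,"y": 0,"z": -12,"rx": 0,"ry": 0,"rz": 0},
    {"x": 0,"y": 0,"z": -15,"rx": 0,"ry": 0,"rz": 0},
    {"x": 0,"y": 0,"z": -15,"rx": 0,"ry": 0,"rz": 0},
  ],
)

```text
t: 5.65
eef_pos: [506.9, 218.0, 321.8]
tcp_rot: [0.842, -0.54, 0.004, -0.004]
wrist_force: [1.0, 0.4, -3.1]
finger_gap: 12.4
```

```bash
python3 - <<'E'
from h import *
o=get_obs();print(o['wrist_force'],o['wrist_torque'],o['finger_gap'],o['eef_pos'])
s=snapshot('scene')[:,:,::-1];w=snapshot('wrist')[:,:,::-1];t=snapshot('top')[:,:,::-1]
cv2.imwrite('pics/s3.png',s);cv2.imwrite('pics/w3.png',w)
a=cv2.resize(s[100:320,260:460],(364,400));b=cv2.resize(w[100:340,150:410],(433,400))
cv2.imwrite('pics/c3.png',np.hstack([a,b]))
for y in (0.925,0.925-np.pi/2,-1.134): go([544.7,-218,317],y+(np.pi/2),o)
E
```

```text
[ 1.0216153   0.36420793 -3.13837633] [ 0.01252353 -0.12768447  0.00967572] 12.430059451492243 [506.86264454 217.99046815 321.83086009]
t 5.65 shift cm [41.2  14.76  0.42] rz -208.3 yaw -1.14 q [0.2  0.3  1.46 0.   1.37 1.34]
t 5.65 shift cm [41.2  14.76  0.42] rz -118.3 yaw -1.14 q [0.2  0.3  1.46 0.   1.37 1.34]
t 5.65 shift cm [41.2  14.76  0.42] rz -90.4 yaw -1.14 q [0.2  0.3  1.46 0.   1.37 1.34]
```

View pics/c3.png

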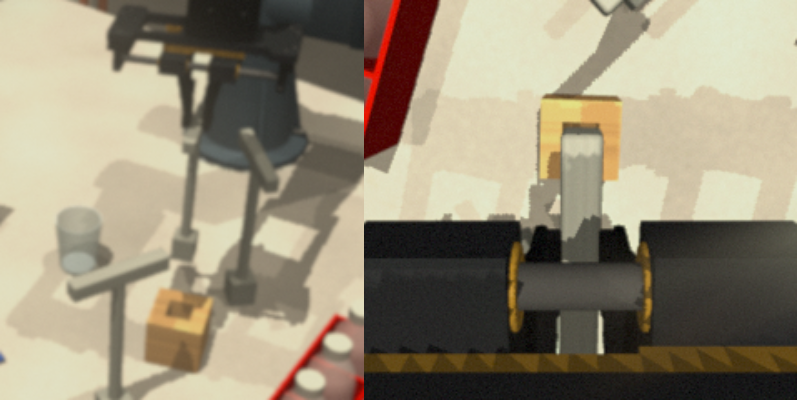

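servo_tool(
  steps=[
    {"x": 2,"y": 0.7,"z": 0,"rx": 0,"ry": 0,"rz": -3},
    {"x": 6,"y": 2.1,"z": 0,"rx": 0,"ry": 0,"rz": -6},
    {"x": 10.5,"y": 3.7,"z": 0,"rx": 0,"ry": 0,"rz": -9},
    {"x": 15,"y": 5.4,"z": 0,"rx": 0,"ry": 0,"rz": -12},
    {"x": 19.5,"y": 7,"z": 0,"rx": 0,"ry": 0,"rz": -15},
    {"x": 24,"y": 8.6,"z": 0,"rx": 0,"ry": 0,"rz": -18},
    {"x": 28.5,"y": 10.2,"z": 0,"rx": 0,"ry": 0,"rz": -21},
    {"x": 32.5,"y": 11.6,"z": 0,"rx": 0,"ry": 0,"rz": -24},
  ],
)

```text
t: 6.6
eef_pos: [532.7, -128.3, 314.0]
tcp_rot: [0.936, -0.352, -0.003, -0.0]
wrist_force: [0.2, -0.3, -2.8]
finger_gap: 12.5
```

```bash
python3 - <<'E'
from h import *
go([544.7,-218,317],-0.646)
E
```

```text
t 6.6 shift cm [ 6.82  5.95 -0.33] rz -4.3 yaw -0.72 q [-0.44  0.31  1.47 -0.    1.37  0.28]
```

servo_tool(
  steps=[
    {"x": 3,"y": 2.5,"z": 0,"rx": 0,"ry": 0,"rz": -2},
    {"x": 5.5,"y": 4.7,"z": 0,"rx": 0,"ry": 0,"rz": -4},
    {"x": 6.8,"y": 6,"z": 0,"rx": 0,"ry": 0,"rz": -4.3},
    {"x": 6.8,"y": 6,"z": 0,"rx": 0,"ry": 0,"rz": -4.3},
    {"x": 6.8,"y": 6,"z": 0,"rx": 0,"ry": 0,"rz": -4.3},
    {"x": 6.8,"y": 6,"z": 0,"rx": 0,"ry": 0,"rz": -4.3},
  ],
)

```text
t: 7.2
eef_pos: [545.0, -214.9, 315.3]
tcp_rot: [0.948, -0.317, -0.002, -0.001]
wrist_force: [0.3, -0.2, -3.2]
finger_gap: 12.5
```

```bash
python3 - <<'E'
from h import *
o=get_obs();print(o['eef_pos'],o['wrist_force'],o['wrist_torque'])
go([544.7,-218,317],-0.646,o)
for n in('scene','top'):cv2.imwrite(f'pics/{n}4.png',snapshot(n)[:,:,::-1])
s=cv2.imread('pics/scene4.png');t=cv2.imread('pics/top4.png')
cv2.imwrite('pics/c4.png',np.hstack([cv2.resize(s[60:260,140:300],(400,500),interpolation=cv2.INTER_CUBIC),cv2.resize(t[140:290,295:415],(400,500),interpolation=cv2.INTER_CUBIC)]))
E
```

```text
[ 544.96162047 -214.87198002  315.34109255] [ 0.34886241 -0.21551278 -3.17074828] [-0.03961233 -0.0580642   0.00288488]
t 7.2 shift cm [ 0.17  0.27 -0.17] rz 0.0 yaw -0.646 q [-0.57  0.36  1.38  0.    1.4   0.08]
```

View pics/c4.png

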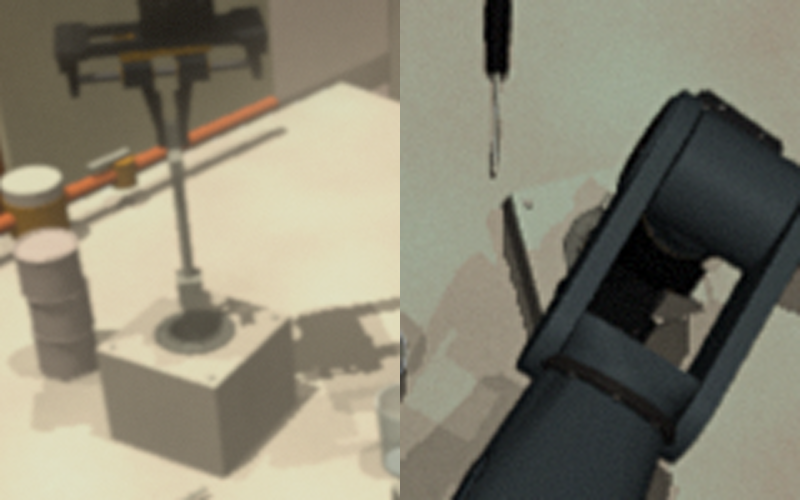

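```bash
python3 - <<'E'
from h import *
c=calibration('scene');o=get_obs();e=o['eef_pos']
K=np.array([[c['fx'],0,c['cx']],[0,c['fy'],c['cy']],[0,0,1]])
P=np.array([e,e+[0,0,18.7-175],e+[10,0,18.7-175],e+[0,10,18.7-175]])
uv=cv2.projectPoints(P,c['rvec'],c['tvec'],K,None)[0][:,0]
print(e,uv.round(1), 'crop',((uv-[140,60])*2.5).round())
s=cv2.imread('pics/scene4.png')
cr=cv2.convertScaleAbs(cv2.resize(s[110:215,165:265],(760,798)[:2],interpolation=cv2.INTER_CUBIC)[:600],alpha=1.3)
for p in (uv-[165,110])*[7.6,7.6]: cv2.circle(cr,tuple(int(v) for v in p),4,(0,0,255),-1)
cv2.imwrite('pics/c5.png',cr)
E
```

```text
[ 545.46616734 -214.9590728   316.26140969] [[209.8 125.9]
 [216.2 180.2]
 [213.3 181.8]
 [218.8 181.6]] crop [[174. 165.]
 [191. 301.]
 [183. 305.]
 [197. 304.]]
```

View pics/c5.png

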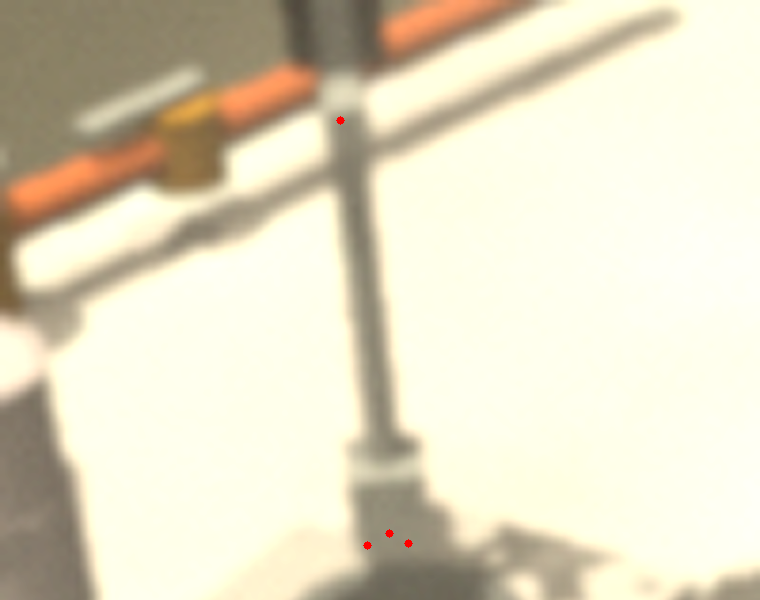

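servo_tool(
  steps=[
    {"x": 0.1,"y": 0.2,"z": 0,"rx": 0,"ry": 0,"rz": 0},
    {"x": 0.1,"y": 0.2,"z": 1.5,"rx": 0,"ry": 0,"rz": 0},
    {"x": 0.1,"y": 0.2,"z": 3,"rx": 0,"ry": 0,"rz": 0},
    {"x": 0.1,"y": 0.2,"z": 4.5,"rx": 0,"ry": 0,"rz": 0},
    {"x": 0.1,"y": 0.2,"z": 6,"rx": 0,"ry": 0,"rz": 0},
    {"x": 0.1,"y": 0.2,"z": 7.5,"rx": 0,"ry": 0,"rz": 0},
    {"x": 0.1,"y": 0.2,"z": 9,"rx": 0,"ry": 0,"rz": 0},
    {"x": 0.1,"y": 0.2,"z": 10,"rx": 0,"ry": 0,"rz": 0},
  ],
)

```text
t: 8.1
eef_pos: [545.1, -218.0, 215.9]
tcp_rot: [0.948, -0.317, -0.001, -0.0]
wrist_force: [-0.0, 0.8, -3.0]
finger_gap: 12.5
```

servo_tool(
  steps=[
    {"x": 0,"y": 0,"z": 0.5,"rx": 0,"ry": 0,"rz": 0},
    {"x": 0,"y": 0,"z": 0.8,"rx": 0,"ry": 0,"rz": 0},
    {"x": 0,"y": 0,"z": 1,"rx": 0,"ry": 0,"rz": 0},
    {"x": 0,"y": 0,"z": 1,"rx": 0,"ry": 0,"rz": 0},
    {"x": 0,"y": 0,"z": 1,"rx": 0,"ry": 0,"rz": 0},
  ],
)

```text
t: 8.6
eef_pos: [545.7, -218.8, 207.3]
tcp_rot: [0.948, -0.318, 0.001, 0.0]
wrist_force: [0.4, -1.4, -3.7]
finger_gap: 12.4
```

```bash
python3 - <<'E'
from h import *
o=get_obs();print(o['eef_pos'],o['wrist_force'],o['wrist_torque'])
go([544.7,-218,193],-0.646,o)
E
```

```text
[ 545.72115703 -218.8436282   207.29846819] [ 0.35076077 -1.44014114 -3.69952304] [ 0.03960515 -0.10531174 -0.024747  ]
t 8.6 shift cm [-0.13 -0.01  1.43] rz -0.0 yaw -0.646 q [-0.57  0.47  1.52 -0.    1.15  0.08]
```

servo_tool(
  steps=[
    {"x": -0.1,"y": 0,"z": 0.3,"rx": 0,"ry": 0,"rz": 0},
    {"x": -0.1,"y": 0,"z": 0.6,"rx": 0,"ry": 0,"rz": 0},
    {"x": -0.1,"y": 0,"z": 0.9,"rx": 0,"ry": 0,"rz": 0},
    {"x": -0.1,"y": 0,"z": 1.1,"rx": 0,"ry": 0,"rz": 0},
    {"x": -0.1,"y": 0,"z": 1.3,"rx": 0,"ry": 0,"rz": 0},
    {"x": -0.1,"y": 0,"z": 1.4,"rx": 0,"ry": 0,"rz": 0},
    {"x": -0.1,"y": 0,"z": 1.5,"rx": 0,"ry": 0,"rz": 0},
    {"x": -0.1,"y": 0,"z": 1.6,"rx": 0,"ry": 0,"rz": 0},
  ],
)

```text
t: 9.4
eef_pos: [544.7, -218.1, 190.7]
tcp_rot: [0.948, -0.318, 0.0, 0.0]
wrist_force: [0.7, -0.2, -3.3]
finger_gap: 12.3
```

servo_tool(
  steps=[
    {"x": 0,"y": 0,"z": 0.1,"rx": 0,"ry": 0,"rz": 0},
    {"x": 0,"y": 0,"z": 0.2,"rx": 0,"ry": 0,"rz": 0},
    {"x": 0,"y": 0,"z": 0.3,"rx": 0,"ry": 0,"rz": 0},
    {"x": 0,"y": 0,"z": 0.3,"rx": 0,"ry": 0,"rz": 0},
  ],
)

```text
t: 9.8
eef_pos: [544.5, -218.0, 187.6]
tcp_rot: [0.948, -0.318, -0.0, -0.0]
wrist_force: [-0.5, 0.2, -3.6]
finger_gap: 12.6
```

servo_tool(
  steps=[
    {"x": 0,"y": 0,"z": 0.1,"rx": 0,"ry": 0,"rz": 0},
    {"x": 0,"y": 0,"z": 0.2,"rx": 0,"ry": 0,"rz": 0},
    {"x": 0,"y": 0,"z": 0.3,"rx": 0,"ry": 0,"rz": 0},
    {"x": 0,"y": 0,"z": 0.4,"rx": 0,"ry": 0,"rz": 0},
    {"x": 0,"y": 0,"z": 0.4,"rx": 0,"ry": 0,"rz": 0},
  ],
)

```text
t: 10.3
eef_pos: [544.5, -218.0, 183.6]
tcp_rot: [0.948, -0.318, -0.0, -0.0]
wrist_force: [-0.1, 0.2, -3.7]
finger_gap: 12.5
```

servo_tool(
  steps=[
    {"x": 0,"y": 0,"z": 0.1,"rx": 0,"ry": 0,"rz": 0},
    {"x": 0,"y": 0,"z": 0.2,"rx": 0,"ry": 0,"rz": 0},
    {"x": 0,"y": 0,"z": 0.3,"rx": 0,"ry": 0,"rz": 0},
    {"x": 0,"y": 0,"z": 0.4,"rx": 0,"ry": 0,"rz": 0},
    {"x": 0,"y": 0,"z": 0.4,"rx": 0,"ry": 0,"rz": 0},
  ],
)

```text
t: 10.8
eef_pos: [544.5, -218.0, 179.5]
tcp_rot: [0.948, -0.318, -0.0, -0.0]
wrist_force: [1.4, -0.2, -3.3]
finger_gap: 12.2
```

servo_tool(
  steps=[
    {"x": 0,"y": 0,"z": 0.1,"rx": 0,"ry": 0,"rz": 0},
    {"x": 0,"y": 0,"z": 0.2,"rx": 0,"ry": 0,"rz": 0},
    {"x": 0,"y": 0,"z": 0.3,"rx": 0,"ry": 0,"rz": 0},
    {"x": 0,"y": 0,"z": 0.4,"rx": 0,"ry": 0,"rz": 0},
    {"x": 0,"y": 0,"z": 0.4,"rx": 0,"ry": 0,"rz": 0},
  ],
)

```text
t: 11.3
eef_pos: [544.5, -218.0, 175.5]
tcp_rot: [0.948, -0.318, -0.0, -0.0]
wrist_force: [-0.0, 1.0, -3.3]
finger_gap: 12.4
```

servo_tool(
  steps=[
    {"x": 0,"y": 0,"z": 0.05,"rx": 0,"ry": 0,"rz": 0},
    {"x": 0,"y": 0,"z": 0.1,"rx": 0,"ry": 0,"rz": 0},
    {"x": 0,"y": 0,"z": 0.1,"rx": 0,"ry": 0,"rz": 0},
  ],
)

```text
t: 11.6
eef_pos: [544.5, -218.1, 174.7]
tcp_rot: [0.948, -0.318, -0.0, -0.0]
wrist_force: [0.3, -0.0, -4.0]
finger_gap: 12.5
```

servo_tool(
  steps=[
    {"x": 0,"y": 0,"z": 0.05,"rx": 0,"ry": 0,"rz": 0},
    {"x": 0,"y": 0,"z": 0.1,"rx": 0,"ry": 0,"rz": 0},
    {"x": 0,"y": 0,"z": 0.1,"rx": 0,"ry": 0,"rz": 0},
  ],
)

```text
t: 11.9
eef_pos: [544.6, -218.1, 173.8]
tcp_rot: [0.948, -0.318, 0.0, -0.0]
wrist_force: [-1.7, -0.1, -4.2]
finger_gap: 12.5
```

servo_tool(
  steps=[
    {"x": 0,"y": 0,"z": 0.05,"rx": 0,"ry": 0,"rz": 0},
    {"x": 0,"y": 0,"z": 0.1,"rx": 0,"ry": 0,"rz": 0},
    {"x": 0,"y": 0,"z": 0.1,"rx": 0,"ry": 0,"rz": 0},
  ],
)

```text
t: 12.2
eef_pos: [545.2, -218.4, 173.6]
tcp_rot: [0.948, -0.318, 0.001, 0.0]
wrist_force: [0.5, 0.0, 2.9]
finger_gap: 12.6
```

servo_tool(
  steps=[
    {"x": 0,"y": 0,"z": 0.05,"rx": 0,"ry": 0,"rz": 0},
    {"x": 0,"y": 0,"z": 0.1,"rx": 0,"ry": 0,"rz": 0},
    {"x": 0,"y": 0,"z": 0.1,"rx": 0,"ry": 0,"rz": 0},
  ],
)

```text
t: 12.5
eef_pos: [545.9, -218.9, 173.5]
tcp_rot: [0.948, -0.318, 0.002, 0.0]
wrist_force: [0.4, 1.7, 6.1]
finger_gap: 12.5
```

servo_tool(
  steps=[
    {"x": 0,"y": 0,"z": -0.1,"rx": 0,"ry": 0,"rz": 0},
    {"x": 0,"y": 0,"z": -0.15,"rx": 0,"ry": 0,"rz": 0},
    {"x": 0,"y": 0,"z": -0.15,"rx": 0,"ry": 0,"rz": 3},
    {"x": 0,"y": 0,"z": -0.15,"rx": 0,"ry": 0,"rz": 6},
    {"x": 0,"y": 0,"z": -0.15,"rx": 0,"ry": 0,"rz": 9},
    {"x": 0,"y": 0,"z": -0.15,"rx": 0,"ry": 0,"rz": 12},
    {"x": 0,"y": 0,"z": -0.15,"rx": 0,"ry": 0,"rz": 15},
  ],
)

```text
t: 13.2
eef_pos: [544.9, -218.2, 173.6]
tcp_rot: [0.898, -0.44, 0.0, 0.0]
wrist_force: [-0.4, 0.6, 4.0]
finger_gap: 12.9
```

```bash
cat > s.py <<'E'
from h import *
o=get_obs();print(o['t'],o['eef_pos'].round(1),o['wrist_force'].round(1),o['wrist_torque'].round(3),'yaw',np.degrees(yaw(o)).round(2),o['joint_positions'][5].round(3),o['tau'][5].round(3))
E
python3 s.py
```

```text
13.2 [ 544.9 -218.2  173.6] [-0.4  0.6  4. ] [ 0.063 -0.011  0.004] yaw -52.16 0.339 -0.317
```

servo_tool(
  steps=[
    {"x": 0,"y": 0,"z": -0.05,"rx": 0,"ry": 0,"rz": 3},
    {"x": 0,"y": 0,"z": -0.05,"rx": 0,"ry": 0,"rz": 6},
    {"x": 0,"y": 0,"z": -0.05,"rx": 0,"ry": 0,"rz": 9},
    {"x": 0,"y": 0,"z": -0.05,"rx": 0,"ry": 0,"rz": 12},
    {"x": 0,"y": 0,"z": -0.05,"rx": 0,"ry": 0,"rz": 15},
    {"x": 0,"y": 0,"z": -0.05,"rx": 0,"ry": 0,"rz": 15},
    {"x": 0,"y": 0,"z": -0.05,"rx": 0,"ry": 0,"rz": 15},
  ],
)

```text
t: 13.9
eef_pos: [544.6, -218.0, 173.6]
tcp_rot: [0.834, -0.552, -0.0, -0.0]
wrist_force: [-0.2, 0.4, -0.0]
finger_gap: 12.4
```

```bash
python3 s.py
```

```text
13.9 [ 544.6 -218.   173.6] [-0.2  0.4 -0. ] [ 0.044 -0.046  0.144] yaw -66.96 0.598 0.14
```

servo_tool(
  steps=[
    {"x": 0,"y": 0,"z": 0,"rx": 0,"ry": 0,"rz": 3},
    {"x": 0,"y": 0,"z": 0,"rx": 0,"ry": 0,"rz": 6},
    {"x": 0,"y": 0,"z": 0,"rx": 0,"ry": 0,"rz": 9},
    {"x": 0,"y": 0,"z": 0,"rx": 0,"ry": 0,"rz": 12},
    {"x": 0,"y": 0,"z": 0,"rx": 0,"ry": 0,"rz": 12},
    {"x": 0,"y": 0,"z": 0,"rx": 0,"ry": 0,"rz": 12},
  ],
)

```text
t: 14.5
eef_pos: [544.5, -218.0, 173.6]
tcp_rot: [0.772, -0.636, -0.0, 0.0]
wrist_force: [0.7, 0.1, 0.5]
finger_gap: 12.5
```

```bash
python3 s.py
```

```text
14.5 [ 544.5 -218.   173.6] [0.7 0.1 0.5] [ 0.131 -0.12   0.177] yaw -78.95 0.807 0.139
```

servo_tool(
  steps=[
    {"x": 0,"y": 0,"z": 0,"rx": 0,"ry": 0,"rz": 3},
    {"x": 0,"y": 0,"z": 0,"rx": 0,"ry": 0,"rz": 6},
    {"x": 0,"y": 0,"z": 0,"rx": 0,"ry": 0,"rz": 9},
    {"x": 0,"y": 0,"z": 0,"rx": 0,"ry": 0,"rz": 9},
    {"x": 0,"y": 0,"z": 0,"rx": 0,"ry": 0,"rz": 9},
  ],
)

```text
t: 15.0
eef_pos: [544.5, -218.0, 173.7]
tcp_rot: [0.72, -0.694, -0.0, 0.0]
wrist_force: [0.2, 1.2, 0.2]
finger_gap: 12.7
```

```bash
python3 s.py
```

```text
15.0 [ 544.5 -218.   173.7] [0.2 1.2 0.2] [ 0.093 -0.064  0.158] yaw -87.95 0.964 0.139
```

servo_tool(
  steps=[
    {"x": 0,"y": 0,"z": 0,"rx": 0,"ry": 0,"rz": 2},
    {"x": 0,"y": 0,"z": 0,"rx": 0,"ry": 0,"rz": 4},
    {"x": 0,"y": 0,"z": 0,"rx": 0,"ry": 0,"rz": 6},
    {"x": 0,"y": 0,"z": 0,"rx": 0,"ry": 0,"rz": 6},
    {"x": 0,"y": 0,"z": 0,"rx": 0,"ry": 0,"rz": 6},
  ],
)

```text
t: 15.5
eef_pos: [544.5, -218.0, 173.6]
tcp_rot: [-0.682, 0.731, 0.0, -0.0]
wrist_force: [0.9, -0.4, 0.9]
finger_gap: 12.7
```

```bash
python3 s.py
```

```text
15.5 [ 544.5 -218.   173.6] [ 0.9 -0.4  0.9] [ 0.084 -0.072  0.155] yaw -93.96 1.069 0.142
```

servo_tool(
  steps=[
    {"x": 0,"y": 0,"z": 0,"rx": 0,"ry": 0,"rz": 2},
    {"x": 0,"y": 0,"z": 0,"rx": 0,"ry": 0,"rz": 4},
    {"x": 0,"y": 0,"z": 0,"rx": 0,"ry": 0,"rz": 4},
    {"x": 0,"y": 0,"z": 0,"rx": 0,"ry": 0,"rz": 4},
  ],
)

```text
t: 15.9
eef_pos: [544.5, -218.0, 173.7]
tcp_rot: [-0.656, 0.755, 0.0, -0.0]
wrist_force: [0.4, 0.2, 0.1]
finger_gap: 12.6
```

```bash
python3 s.py
```

```text
15.9 [ 544.5 -218.   173.7] [0.4 0.2 0.1] [ 0.07  -0.123  0.105] yaw -97.97 1.139 0.143
```

servo_tool(
  steps=[
    {"x": 0,"y": 0,"z": 0,"rx": 0,"ry": 0,"rz": 2},
    {"x": 0,"y": 0,"z": 0,"rx": 0,"ry": 0,"rz": 4},
    {"x": 0,"y": 0,"z": 0,"rx": 0,"ry": 0,"rz": 4},
    {"x": 0,"y": 0,"z": 0,"rx": 0,"ry": 0,"rz": 4},
  ],
)

```text
t: 16.3
eef_pos: [544.5, -218.0, 173.7]
tcp_rot: [-0.629, 0.777, 0.0, -0.0]
wrist_force: [0.8, 0.3, -0.4]
finger_gap: 12.5
```

```bash
python3 s.py
```

```text
16.3 [ 544.5 -218.   173.7] [ 0.8  0.3 -0.4] [ 0.06  -0.034  0.148] yaw -101.97 1.209 0.143
```

servo_tool(
  steps=[
    {"x": 0,"y": 0,"z": 0,"rx": 0,"ry": 0,"rz": 1.5},
    {"x": 0,"y": 0,"z": 0,"rx": 0,"ry": 0,"rz": 3},
    {"x": 0,"y": 0,"z": 0,"rx": 0,"ry": 0,"rz": 3},
    {"x": 0,"y": 0,"z": 0,"rx": 0,"ry": 0,"rz": 3},
  ],
)

```text
t: 16.7
eef_pos: [544.5, -218.0, 173.7]
tcp_rot: [-0.608, 0.794, 0.0, -0.0]
wrist_force: [-0.8, 0.6, -0.5]
finger_gap: 12.3
```

```bash
python3 s.py
```

```text
16.7 [ 544.5 -218.   173.7] [-0.8  0.6 -0.5] [ 0.071 -0.115  0.154] yaw -105.04 1.262 0.147
```

servo_tool(
  steps=[
    {"x": 0,"y": 0,"z": 0,"rx": 0,"ry": 0,"rz": 1.5},
    {"x": 0,"y": 0,"z": 0,"rx": 0,"ry": 0,"rz": 3},
    {"x": 0,"y": 0,"z": 0,"rx": 0,"ry": 0,"rz": 3},
    {"x": 0,"y": 0,"z": 0,"rx": 0,"ry": 0,"rz": 3},
  ],
)

```text
t: 17.1
eef_pos: [544.5, -218.0, 173.7]
tcp_rot: [-0.587, 0.809, 0.0, -0.0]
wrist_force: [0.3, -1.1, -0.9]
finger_gap: 12.3
```

```bash
python3 s.py
```

```text
17.1 [ 544.5 -218.   173.7] [ 0.3 -1.1 -0.9] [ 0.064 -0.053  0.128] yaw -108.05 1.315 0.147
```

servo_tool(
  steps=[
    {"x": 0,"y": 0,"z": 0,"rx": 0,"ry": 0,"rz": 1.5},
    {"x": 0,"y": 0,"z": 0,"rx": 0,"ry": 0,"rz": 3},
    {"x": 0,"y": 0,"z": 0,"rx": 0,"ry": 0,"rz": 3},
    {"x": 0,"y": 0,"z": 0,"rx": 0,"ry": 0,"rz": 3},
  ],
)

```text
t: 17.5
eef_pos: [544.6, -218.0, 173.7]
tcp_rot: [-0.566, 0.824, 0.0, -0.0]
wrist_force: [0.2, -0.2, -1.2]
finger_gap: 12.4
```

```bash
python3 s.py
```

```text
17.5 [ 544.6 -218.   173.7] [ 0.2 -0.2 -1.2] [ 0.078 -0.073  0.161] yaw -111.04 1.367 0.195
```

servo_tool(
  steps=[
    {"x": 0,"y": 0,"z": 0,"rx": 0,"ry": 0,"rz": 0.7},
    {"x": 0,"y": 0,"z": 0,"rx": 0,"ry": 0,"rz": 1.5},
    {"x": 0,"y": 0,"z": 0,"rx": 0,"ry": 0,"rz": 1.5},
    {"x": 0,"y": 0,"z": 0,"rx": 0,"ry": 0,"rz": 1.5},
  ],
)

```text
t: 17.9
eef_pos: [544.5, -218.0, 173.7]
tcp_rot: [-0.555, 0.832, 0.0, -0.0]
wrist_force: [0.8, 0.2, -1.1]
finger_gap: 12.6
```

```bash
python3 s.py
```

```text
17.9 [ 544.5 -218.   173.7] [ 0.8  0.2 -1.1] [ 0.011 -0.101  0.204] yaw -112.54 1.393 0.247
```

servo_tool(
  steps=[
    {"x": 0,"y": 0,"z": 0,"rx": 0,"ry": 0,"rz": 0.5},
    {"x": 0,"y": 0,"z": 0,"rx": 0,"ry": 0,"rz": 1},
    {"x": 0,"y": 0,"z": 0,"rx": 0,"ry": 0,"rz": 1},
  ],
)

```text
t: 18.2
eef_pos: [544.6, -218.0, 173.7]
tcp_rot: [-0.548, 0.837, 0.0, -0.0]
wrist_force: [0.6, -0.5, -1.2]
finger_gap: 12.7
```

```bash
python3 s.py
```

```text
18.2 [ 544.6 -218.   173.7] [ 0.6 -0.5 -1.2] [ 0.082 -0.069  0.277] yaw -113.55 1.411 0.3
```

servo_tool(
  steps=[
    {"x": 0,"y": 0,"z": 0,"rx": 0,"ry": 0,"rz": -1.5},
    {"x": 0,"y": 0,"z": 0,"rx": 0,"ry": 0,"rz": -3},
    {"x": 0,"y": 0,"z": 0,"rx": 0,"ry": 0,"rz": -5},
    {"x": 0,"y": 0,"z": 0,"rx": 0,"ry": 0,"rz": -5},
    {"x": 0,"y": 0,"z": 0,"rx": 0,"ry": 0,"rz": -5},
  ],
)

```text
t: 18.7
eef_pos: [544.6, -218.0, 173.7]
tcp_rot: [-0.584, 0.812, 0.0, 0.0]
wrist_force: [-0.2, -0.6, -2.1]
finger_gap: 12.6
```

```bash
python3 s.py
```

```text
18.7 [ 544.6 -218.   173.7] [-0.2 -0.6 -2.1] [ 0.089 -0.077  0.006] yaw -108.57 1.324 0.019
```

servo_tool(
  steps=[
    {"x": 0,"y": 0,"z": 0,"rx": 0,"ry": 0,"rz": 0},
    {"x": 0,"y": 0,"z": 0,"rx": 0,"ry": 0,"rz": 0},
    {"x": 0,"y": 0,"z": 0,"rx": 0,"ry": 0,"rz": 0},
    {"x": 0,"y": 0,"z": 0,"rx": 0,"ry": 0,"rz": 0},
    {"x": 0,"y": 0,"z": 0,"rx": 0,"ry": 0,"rz": 0},
    {"x": 0,"y": 0,"z": 0,"rx": 0,"ry": 0,"rz": 0},
    {"x": 0,"y": 0,"z": 0,"rx": 0,"ry": 0,"rz": 0},
    {"x": 0,"y": 0,"z": 0,"rx": 0,"ry": 0,"rz": 0},
  ],
  claw=6,
)

```text
t: 19.5
eef_pos: [544.6, -218.1, 173.8]
tcp_rot: [-0.584, 0.812, -0.0, 0.0]
wrist_force: [-0.1, -0.1, -0.3]
finger_gap: 59.0
```

Torque went to zero on backing off, within the play. Now straight up, clear.

servo_tool(
  steps=[
    {"x": 0,"y": 0,"z": -1,"rx": 0,"ry": 0,"rz": 0},
    {"x": 0,"y": 0,"z": -3,"rx": 0,"ry": 0,"rz": 0},
    {"x": 0,"y": 0,"z": -6,"rx": 0,"ry": 0,"rz": 0},
    {"x": 0,"y": 0,"z": -10,"rx": 0,"ry": 0,"rz": 0},
    {"x": 0,"y": 0,"z": -14,"rx": 0,"ry": 0,"rz": 0},
    {"x": 0,"y": 0,"z": -14,"rx": 0,"ry": 0,"rz": 0},
    {"x": 0,"y": 0,"z": -14,"rx": 0,"ry": 0,"rz": 0},
  ],
)

```text
t: 20.2
eef_pos: [545.1, -218.3, 315.7]
tcp_rot: [-0.584, 0.812, -0.002, 0.001]
wrist_force: [-0.2, -0.1, -0.8]
finger_gap: 60.2
```

```bash
python3 s.py; python3 - <<'E'
from h import *
s=snapshot('scene')[:,:,::-1];w=snapshot('wrist')[:,:,::-1]
cv2.imwrite('pics/c6.png',np.hstack([cv2.resize(s[80:280,120:320],(400,400)),cv2.resize(w,(400,300))[:400] if 0 else cv2.copyMakeBorder(cv2.resize(w,(400,300)),0,100,0,0,0)]))
E
```

```text
20.2 [ 545.1 -218.3  315.7] [-0.2 -0.1 -0.8] [0.12  0.008 0.005] yaw -108.54 1.323 0.001
```

View pics/c6.png

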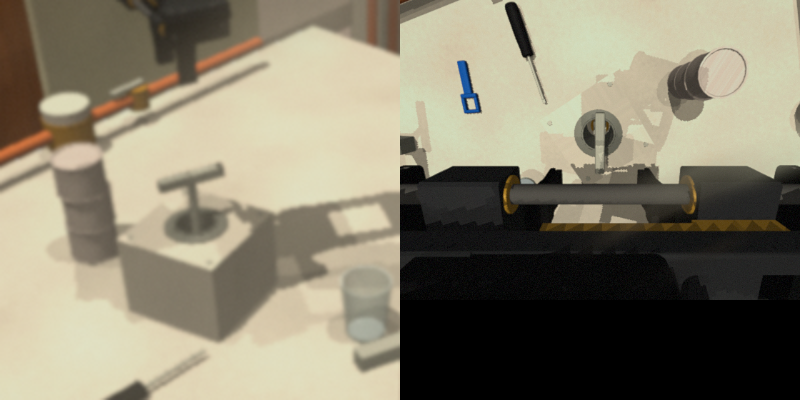

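```bash
python3 -c "
from bench import *
print(finish_job())"
```

```text
the job is handed in; nothing more can be done
None
```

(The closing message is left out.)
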